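# Press-test two dispensing syringes and reject the one that sticks

### The arm

A 6-joint arm with a two-finger parallel gripper is mounted at the origin on a cart in front of the work surface, level with it; the furniture and walls round the work are solid. World frame = base frame: x ahead of the robot, y to its left, z up, the work surface at z = 0. Lengths are in m, angles in rad, forces in N, time in s.
With the tool pointing down it reaches from about 0.275 to 0.775 m from the base axis. Payload 14.6 kg.
Tool frame: the origin (TCP) lies midway between the tips of the shut fingers; the grasp point (between the pads) lies 19 mm behind it; z points along the fingers, x is the direction in which the jaws open and shut, and the axes are right-handed (so a half turn about z gives the same grasp; the last joint's range is limited). The gripper opens to 85 mm and grips with 20 to 120 N. Pads are 22 mm wide; open, the fingers measure 114 mm over their backs; the gripper's body (76 mm by 85 mm) begins 54 mm behind the grasp point. The pads swing forward as they close: fully open they stand 13 mm farther back than shut.
Start: joints at [1.157, 0.263, -0.048, 1.259, 0, 1.415], TCP at [0.134, 0.508, 0.231] pointing down, gripper open.
Joint ranges: [-2.65, 2.65], [-0.89, 1.7], [-1.18, 1.37], [-2.13, 2.11], [-1.35, 1.29], [-3.14, 3.14]. Speed limits (rad/s): [1.89, 1.89, 2.57, 2.79, 3.14, 3.14].

### API

Orientations are given as a unit quaternion [x, y, z, w].
In Python, from bench import * gives the robot as it stands.
- The arm moves only by the tool play_rows, never from a script. Its argument "series" is a list of rows, each an object of numbers: "tx", "ty", "tz": the shift along the tool's x, y, z in m; "wx", "wy", "wz": the turn, a rotation vector about the tool's x, y, z in rad; "fingers": the closure, from 0 (fully open) to 1 (shut). A call has 1 to 20 rows; each row shifts and turns the commanded pose from where the row before left it, along the tool's axes as they then stand; what a row does not reach is not made up. A row lasts 1/12 s, in which the tool goes at most 41.7 mm and 7.16 degrees, less where a joint would pass 70% of its speed; a pose out of reach is approached as far as the arm can. A call with a gripper value outside its range is refused whole. The fingers move at their own pace and stop on an object; "newtons" is the grip in N (left out, the last holds). Time passes only in rows, so rows that do not move let the fingers close. It gives the time, the measured TCP pose, the force and the opening at its end, in the units of the state.
- get_state(): the state, without advancing time (a new reading comes with each control period).
- read_camera(name): name is "scene" or "top" or "wrist"; returns a dict with "img" (400x640x3 uint8, blue, green, red), "z_map" (400x640 float32, m along the optical axis (not along the pixel's ray), 0 where there is no reading), "mtx" (3x3 intrinsics, pixels), "rvec" (rotation vector, rad) and "tvec" (3), from world to camera coordinates, as OpenCV has them. Camera axes: x right, y down, z forward; pixel columns grow to the right and rows downward; lengths in m; the calibration is good to about 2 mm. A picture is of the moment at which its call begins.
- job_done(): hands the job in, once; it reports no verdict.
The state is a dict: "t": time; "qpos": joint angles; "joint_velocities": joint speeds; "effort": joint torques, N m; "tcp_pos": TCP position; "orientation": TCP orientation; "contact_force": force on the tool from outside, world axes, zero at the start; "torque": the same for the moment, N m; "opening": finger opening in m.
Only numpy, scipy, OpenCV 4.12 (cv2) and the standard library are available. Lean on these libraries where they do the work, as an engineer would, in place of code of your own. Each camera call takes 0.05 s, during which the arm holds its last target. There are 200 camera calls.

### The job

Two empty dispensing syringes stand in the test rack, and one of them has a sticking piston: try each by pressing its plunger slowly straight down. Push the one that moves freely fully home and leave it standing in its hole; when the other turns stiff part of the way, stop at once and never force it, then lift that syringe out of the rack and put it in the red bin. Leave the two parts pots and the tape where they are.

Things in the scene. Friction and masses are not known exactly. Their poses are not given: they have to be found in the camera images.
- rack_hole0 (a point): centre of the mouth of the rack's left (+y at yaw 0) hole, in the rack's top face 36 mm above the bench. The rack is a bolted-down grey aluminium block 64 x 136 x 36 mm (x, y, z; dark foot rails, 8 mm high, widen it to 88 mm in x); its two holes lie on its long y axis, 72 mm apart, 29 mm wide and 28 mm deep. The point's axes are the rack's: x across the row, y along it, z up
- rack_hole1 (a point): centre of the mouth of the rack's right hole; as for the left
- bin_red: fixed red open stacking bin, 190 x 128 x 92 mm (x, y, z), origin at the centre of its underside, z up; inner floor about 7 mm above the bench; its front wall, to its own -x, is low, the others are about 88 mm high; inside about 165 x 100 mm at the floor
- syringe_left_grip (a point): point to grip on the axis of the syringe that starts in the left hole: white round barrel, 80 mm long, about 100 g, loose in the hole and standing on its floor (underside 8 mm above the bench). The point lies 58 mm above the barrel's underside, amid the part to grip, which is 29 mm in diameter and runs from 37 to 75 mm; above that a flange 36 mm in diameter ends the barrel at 80 mm; below it the barrel is 26 mm wide. z points up the barrel
- syringe_right_grip (a point): point to grip on the axis of the syringe that starts in the right hole: white round barrel, 80 mm long, about 100 g, loose in the hole and standing on its floor (underside 8 mm above the bench). The point lies 58 mm above the barrel's underside, amid the part to grip, which is 29 mm in diameter and runs from 37 to 75 mm; above that a flange 36 mm in diameter ends the barrel at 80 mm; below it the barrel is 26 mm wide. z points up the barrel
- syringe_left: the same left syringe's barrel; origin at the centre of its underside, z up
- syringe_right: the same right syringe's barrel; origin at the centre of its underside, z up
- plunger_left_top (a point): centre of the upper face of the left syringe's blue thumb disc (26 mm in diameter, 4 mm thick), on the barrel's axis; 28 mm above the barrel's top when out, 6 mm when fully home
- plunger_right_top (a point): centre of the upper face of the right syringe's blue thumb disc (26 mm in diameter, 4 mm thick), on the barrel's axis; 28 mm above the barrel's top when out, 6 mm when fully home
- plunger_left (a joint): how far the left plunger is pushed in, m: 0 out (start), 0.022 home on a solid stop. It has no return spring. Sound: drags evenly, about 2 N, all the way. Sticking: the same at first, but from somewhere in 7 to 11 mm resistance climbs by about 2.5 N per mm, and over 15 N before the end of stroke ruins it; let go, it may spring back 1 mm. Exactly one of the two sticks, either one; they look alike
- plunger_right (a joint): how far the right plunger is pushed in, m: 0 out (start), 0.022 home on a solid stop. It has no return spring. Sound: drags evenly, about 2 N, all the way. Sticking: the same at first, but from somewhere in 7 to 11 mm resistance climbs by about 2.5 N per mm, and over 15 N before the end of stroke ruins it; let go, it may spring back 1 mm. Exactly one of the two sticks, either one; they look alike
- pot_blue: loose parts pot with a blue lid, 36 mm in diameter, 39 mm high, origin under its centre; leave alone
- pot_yellow: loose parts pot with a yellow lid, same size, origin under its centre; leave alone
- black_tape: loose roll of black tape lying flat, 64 mm in diameter, 19 mm high, origin under its centre; leave alone
Mind the look-alikes: they are no part of the job. What is shaped like the syringe_right but orange is not meant.

How it is judged:
At the end, for the whole second after the job is handed in: The sound syringe stands upright (within 0.15 rad) at the bottom of its own hole with its plunger at least 20 of the 22 mm in; the other syringe, its plunger pressed at least 4 mm but less than 19.5 mm, lies or stands inside the red bin, at rest (linear speed of each of syringe_left, syringe_right below 0.03 m/s and ((value of joint plunger_left above 0.02 m and horizontal distance between syringe_left_grip and rack_hole0 below 0.006 m and height (world z) of syringe_left_grip below 0.072 m and angle between syringe_left_grip's own z axis and vertical below 0.15 rad and value of joint plunger_right between 0.004 and 0.0195 m and x of syringe_right_grip in the frame of bin_red between -0.085 and 0.085 m and y of syringe_right_grip in the frame of bin_red between -0.058 and 0.058 m and z of syringe_right_grip in the frame of bin_red below 0.085 m) or (value of joint plunger_right above 0.02 m and horizontal distance between syringe_right_grip and rack_hole1 below 0.006 m and height (world z) of syringe_right_grip below 0.072 m and angle between syringe_right_grip's own z axis and vertical below 0.15 rad and value of joint plunger_left between 0.004 and 0.0195 m and x of syringe_left_grip in the frame of bin_red between -0.085 and 0.085 m and y of syringe_left_grip in the frame of bin_red between -0.058 and 0.058 m and z of syringe_left_grip in the frame of bin_red below 0.085 m))); the robot touches nothing.
It fails at once if the left plunger is pressed with more than 15 N before the end of its stroke (short of 19 mm) (value of joint plunger_left below 0.019 m and (contact force between plunger_left and the fingers above 15 N or contact force between plunger_left and the arm above 15 N)).
It fails at once if the right plunger is pressed with more than 15 N before the end of its stroke (short of 19 mm) (value of joint plunger_right below 0.019 m and (contact force between plunger_right and the fingers above 15 N or contact force between plunger_right and the arm above 15 N)).
It fails at once if the pot with the blue lid is moved by more than 30 mm (distance of pot_blue from where it was at the start of the episode above 0.03 m).
It fails at once if the pot with the yellow lid is moved by more than 30 mm (distance of pot_yellow from where it was at the start of the episode above 0.03 m).
It fails at once if the roll of black tape is moved by more than 30 mm (distance of black_tape from where it was at the start of the episode above 0.03 m).
It also fails if it takes over 54 s, if anything falls off the work surface, if the arm or the gripper's body presses on something with over 40 N, if the wrist force passes 120 N, or if a joint passes its speed limit or range.

## Working session

There is one attempt and no reset: what is moved stays moved. The work goes in short steps, Python scripts to look and compute and a tool call to move; the robot and the scene stay as the last step left them, time stands still between calls to the robot, and variables do not carry over. Pictures are saved under pics/ and viewed, on a budget of 10 in all, crops included, one or two more only if the job needs it, and the job is handed in when it is done.

Besides the shell and the picture viewer there is one more tool, called after "Call:" as name([rows], argument=value, ...), one row to a line, values as JSON. play_rows: Moves the arm, as the interface text tells. Its arguments: {"type":"object","properties":{"series":{"type":"array"},"newtons":{"type":"number"}},"required":["series"]}

```bash
mkdir -p pics; cat > h.py <<'E'
from bench import *
import numpy as np, cv2
def cam(n):
    c=read_camera(n); c['R']=cv2.Rodrigues(np.array(c['rvec'],float))[0]; c['t']=np.array(c['tvec'],float).ravel(); return c
def px2w(c,u,v,z=None):
    K=c['mtx']; ray=np.linalg.inv(K)@np.array([u,v,1.0])
    o=-c['R'].T@c['t']; d=c['R'].T@ray
    s=c['z_map'][int(v),int(u)] if z is None else (z-o[2])/d[2]
    return o+s*d
def cloud(c):
    v,u=np.mgrid[0:400,0:640]; K=c['mtx']; z=c['z_map']
    p=np.stack([(u-K[0,2])/K[0,0]*z,(v-K[1,2])/K[1,1]*z,z],-1)
    return (p-c['t'])@c['R']
E
python3 - <<'E'
from h import *
import pickle
s=get_state(); print(s)
for n in('top','scene'):
    c=cam(n); cv2.imwrite(f'pics/{n}0.png',c['img']); pickle.dump(c,open(f'{n}0.pkl','wb')); print(n,-c['R'].T@c['t'])
E
```

```text
{'t': 0.0, 'qpos': array([ 1.15670003e+00,  2.63557027e-01, -4.89655648e-02,  1.25940570e+00,
        2.73090809e-05,  1.41554600e+00]), 'joint_velocities': array([-3.44339113e-04,  8.68489146e-04,  3.55147612e-05, -9.31473188e-04,
       -2.27240238e-03,  1.06736783e-03]), 'effort': array([ 1.08108914e-03, -6.37615156e+01,  3.84566045e+01,  1.35058854e-02,
       -1.06647617e-04,  1.66404413e-05]), 'tcp_pos': array([0.13423673, 0.50725091, 0.23079692]), 'orientation': array([ 7.92453390e-01,  6.09932212e-01, -5.03054752e-04,  2.59728286e-04]), 'contact_force': array([0.02124187, 0.97290128, 0.54907079]), 'torque': array([ 0.00759834, -0.08202572,  0.00840337]), 'opening': 0.08518188446809283}
top [0.50635002 0.19745281 1.1491037 ]
scene [ 0.6005329  -0.71797425  0.75204112]
```

View pics/top0.png

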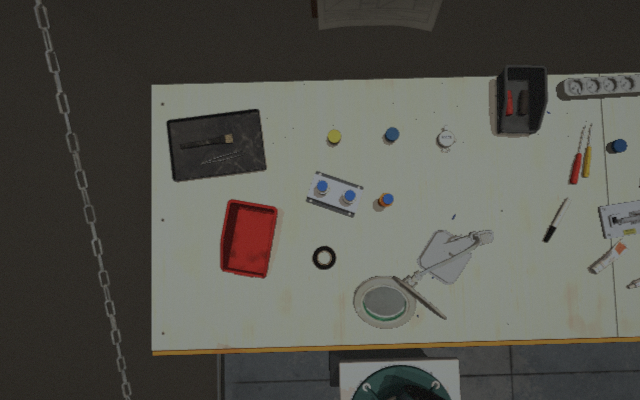

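View pics/scene0.png

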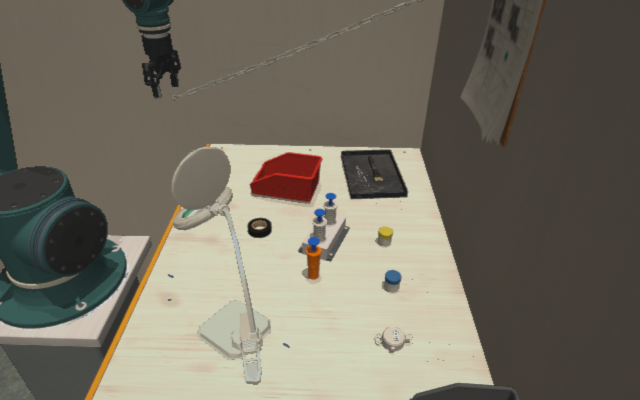

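The top view shows the rack with blue discs at (321,187) and (349,197), the orange look-alike at (386,200), the red bin at about (249,238), the tape at (324,257) and the pots at (334,136) and (391,134). In the scene view a lamp stands close to the base side. Next I measure positions.

```bash
python3 - <<'E'
import pickle,numpy as np,cv2
from h import px2w,cloud
np.set_printoptions(precision=4,suppress=True)
c=pickle.load(open('top0.pkl','rb')); s=pickle.load(open('scene0.pkl','rb'))
for k in(c,s): print(k['mtx'].tolist(), cv2.projectPoints(np.array([[.134,.508,.231],[0,0,0.]]),k['rvec'],k['tvec'],k['mtx'],None)[0].reshape(-1,2))
hsv=cv2.cvtColor(c['img'],cv2.COLOR_BGR2HSV); P=cloud(c)
def blobs(m):
    n,l,st,ce=cv2.connectedComponentsWithStats(m.astype(np.uint8))
    return [(i,st[i],ce[i],l) for i in range(1,n) if st[i][4]>25]
blue=(abs(hsv[...,0].astype(int)-108)<12)&(hsv[...,1]>120)&(hsv[...,2]>60)
for i,st,ce,l in blobs(blue):
    m=l==i; z=P[m][:,2]
    print('blue',st,ce,'zq',np.percentile(z,[10,50,90]),px2w(c,*ce,z=np.percentile(z,70)))
red=((hsv[...,0]<6)|(hsv[...,0]>174))&(hsv[...,1]>150)
for i,st,ce,l in blobs(red):
    if st[4]<1000: continue
    m=(l==i); p=P[m]; q=p[(p[:,2]>.08)&(p[:,2]<.1)]; print('red',st,cv2.minAreaRect(q[:,:2].astype(np.float32)*1000),np.percentile(p[:,2],[1,50,99]))
for v,u,n in[(240,232,'a'),(245,268,'b'),(257,324,'tape hole'),(195,335,'rack'),(136,334,'y'),(204,345,'r')]: print(n,P[v,u])
im=cv2.resize(c['img'][150:290,205:415],None,fx=3.8,fy=3.8,interpolation=cv2.INTER_CUBIC); cv2.imwrite('pics/crop.png',np.clip(im*1.6,0,255).astype(np.uint8))
# lamp heights
print('lamp',[P[v,u] for v,u in[(300,385),(300,425),(285,410),(240,490),(250,460),(260,445)]])
# rack top
p=P[160:225,295:375].reshape(-1,3); q=p[(p[:,2]>.03)&(p[:,2]<.041)]; print('rack',len(q),cv2.minAreaRect(q[:,:2].astype(np.float32)*1000))
E
```

```text
[[423.75180018741764, 0.0, 323.1680094056003], [0.0, 423.75180018741764, 200.29653127670332], [0.0, 0.0, 1.0]] [[177.8074 410.3162]
 [401.198  419.1297]]
[[451.08875245531493, 0.0, 319.3217917815079], [0.0, 451.08875245531493, 201.50494117154733], [0.0, 0.0, 1.0]] [[167.7042  96.0217]
 [ 61.5631 278.2413]]
blue [386 128  12  12 111] [391.4595 133.5045] zq [0.036  0.0388 0.0412] [0.7523 0.0031 0.0396]
blue [614 139  13  13 119] [619.7479 145.0588] zq [0.0365 0.0393 0.0421] [ 0.7048 -0.6022  0.0403]
blue [317 181  10  10  78] [321.8846 185.4615] zq [0.1123 0.1161 0.1183] [0.611 0.192 0.117]
blue [345 191  10  10  77] [349.5584 195.1039] zq [0.1139 0.1157 0.1178] [0.5855 0.125  0.1167]
blue [383 194  10  10  74] [387.6892 198.5135] zq [0.1055 0.1081 0.1102] [0.5751 0.0308 0.1092]
red [ 221  200   56   78 3518] ((513.2488403320312, 378.6165771484375), (127.40616607666016, 127.01756286621094), 78.04373168945312) [0.0021 0.0085 0.0942]
a [0.4821 0.4349 0.014 ]
b [0.4687 0.3303 0.0863]
tape hole [0.4294 0.191  0.0019]
rack [0.593  0.1577 0.0363]
y [0.75   0.1557 0.0382]
r [0.5686 0.132  0.0355]
lamp [array([0.3408, 0.0569, 0.1793]), array([0.3668, 0.0058, 0.3443]), array([0.3754, 0.003 , 0.1989]), array([ 0.4652, -0.2284,  0.0781]), array([ 0.4407, -0.1597,  0.0525]), array([ 0.43  , -0.0713,  0.2199])]
rack 924 ((598.451171875, 157.72296142578125), (135.70578002929688, 64.25166320800781), 69.24944305419922)
```

View pics/crop.png

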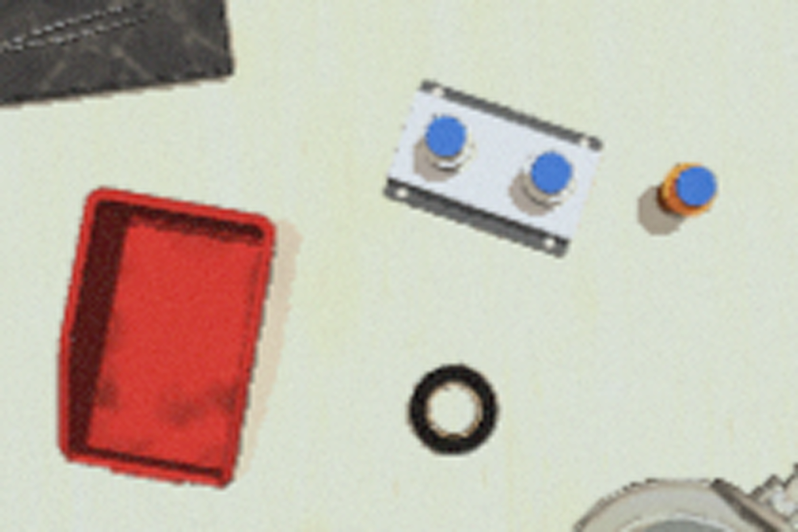

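```bash
python3 - <<'E'
import pickle,numpy as np
from h import cloud
np.set_printoptions(precision=3,suppress=True)
for n in('top0','scene0'):
    P=cloud(c:=pickle.load(open(n+'.pkl','rb'))); ok=(c['z_map']>0)
    p=P[ok]; m=(p[:,0]>.12)&(p[:,0]<.8)&(p[:,1]>-.3)&(p[:,1]<.45)&(p[:,2]>.12); p=p[m]
    print(n,len(p))
    for z in np.arange(.12,.5,.04):
        q=p[(p[:,2]>=z)&(p[:,2]<z+.04)]
        if len(q)>5: print(round(z,2),len(q),np.percentile(q,2,axis=0)[:2],np.percentile(q,98,axis=0)[:2])
# bin rim from scene
P=cloud(c); im=c['img'].astype(int); red=(im[...,2]>100)&(im[...,1]<60)&(im[...,0]<60); p=P[red&(P[...,0]>.3)&(P[...,1]>.25)]
print(len(p),np.percentile(p,[1,99],axis=0))
for a,b in[(.03,.05),(.05,.07),(.07,.085),(.085,.1)]:
    q=p[(p[:,2]>a)&(p[:,2]<b)]; print(a,len(q),np.percentile(q,[2,98],axis=0)[:,:2].ravel())
E
```

```text
top0 3722
0.12 752 [ 0.122 -0.168] [0.467 0.119]
0.16 1864 [ 0.126 -0.142] [0.453 0.122]
0.2 763 [ 0.341 -0.116] [0.443 0.083]
0.24 99 [ 0.321 -0.039] [0.401 0.053]
0.28 69 [ 0.322 -0.042] [0.406 0.053]
0.32 175 [ 0.332 -0.032] [0.396 0.04 ]
scene0 5361
0.12 576 [ 0.121 -0.183] [0.47  0.073]
0.16 1036 [ 0.121 -0.162] [0.461 0.061]
0.2 1074 [ 0.121 -0.119] [0.444 0.07 ]
0.24 940 [ 0.321 -0.044] [0.402 0.048]
0.28 1127 [ 0.126 -0.045] [0.403 0.44 ]
0.32 551 [ 0.123 -0.034] [0.393 0.444]
0.48 57 [0.133 0.444] [0.161 0.45 ]
2068 [[0.392 0.309 0.005]
 [0.573 0.452 0.092]]
0.03 550 [0.394 0.318 0.553 0.452]
0.05 498 [0.404 0.311 0.562 0.451]
0.07 287 [0.432 0.309 0.57  0.445]
0.085 231 [0.458 0.308 0.577 0.441]
```

Call:
play_rows([
  {"tx":-0.01,"ty":0.03,"fingers":1},
  {"tx":-0.01,"ty":0.03,"fingers":1},
  {"tx":-0.01,"ty":0.03,"fingers":1},
  {"tx":-0.01,"ty":0.03,"fingers":1},
  {"tx":-0.01,"ty":0.03,"fingers":1},
  {"tx":-0.01,"ty":0.03,"fingers":1},
  {"tx":-0.01,"ty":0.03,"fingers":1},
  {"tx":-0.01,"ty":0.03,"fingers":1},
  {"tx":-0.01,"ty":0.03,"fingers":1},
  {"tx":-0.01,"ty":0.03,"fingers":1},
  {"tx":-0.01,"ty":0.03,"fingers":1},
  {"tx":-0.01,"ty":0.03,"fingers":1},
  {"tx":-0.01,"ty":0.03,"fingers":1},
  {"tx":-0.01,"ty":0.03,"fingers":1},
  {"tx":-0.01,"ty":0.03,"fingers":1},
  {"tx":-0.01,"ty":0.03,"fingers":1},
  {"tx":-0.01,"ty":0.03,"fingers":1},
  {"tx":-0.01,"ty":0.03,"fingers":1},
])

```text
schema error: expected keys tx, ty, tz, wx, wy, wz, fingers
```

Call:
play_rows([
  {"wz":-0.12},
  {"wz":-0.12},
  {"wz":-0.12},
  {"wz":-0.12},
  {"wz":-0.12},
  {"wz":-0.12},
  {"wz":-0.12},
  {"wz":-0.12},
  {"wz":-0.12},
  {"wz":-0.12},
  {"wz":-0.12},
  {"wz":-0.12},
  {"wz":-0.03},
  {},
])

```text
schema error: expected keys tx, ty, tz, wx, wy, wz, fingers
```

```bash
cat > st.py <<'E'
from h import *
from scipy.spatial.transform import Rotation as Ro
np.set_printoptions(precision=4,suppress=True)
s=get_state(); R=Ro.from_quat(s['orientation']).as_matrix()
print('t',s['t'],'tcp',s['tcp_pos'],'q',s['qpos'],'F',s['contact_force'],'open',s['opening'])
print('R',R.tolist())
import sys
if len(sys.argv)>3:
    d=np.array([float(a) for a in sys.argv[1:4]])-s['tcp_pos']; print('tool delta',R.T@d)
E
python3 st.py 0.611 0.192 0.14
```

```text
t 0.1 tcp [0.1343 0.5073 0.2309] q [ 1.1567  0.2635 -0.0489  1.2594 -0.      1.4155] F [-1.8122  0.3555  0.6548] open 0.08525629515099709
R [[0.2559497985939429, 0.9666900008963316, -0.00037784490325433164], [0.9666895844912214, -0.2559500428857318, -0.0009070738569511149], [-0.0009735686467812134, -0.00013309336153258683, -0.9999995172250072]]
tool delta [-0.1827  0.5416  0.091 ]
```

Call:
play_rows([
  {"tx":-0.01,"ty":0.03,"tz":0,"wx":0,"wy":0,"wz":0,"fingers":1},
  {"tx":-0.01,"ty":0.03,"tz":0,"wx":0,"wy":0,"wz":0,"fingers":1},
  {"tx":-0.01,"ty":0.03,"tz":0,"wx":0,"wy":0,"wz":0,"fingers":1},
  {"tx":-0.01,"ty":0.03,"tz":0,"wx":0,"wy":0,"wz":0,"fingers":1},
  {"tx":-0.01,"ty":0.03,"tz":0,"wx":0,"wy":0,"wz":0,"fingers":1},
  {"tx":-0.01,"ty":0.03,"tz":0,"wx":0,"wy":0,"wz":0,"fingers":1},
  {"tx":-0.01,"ty":0.03,"tz":0,"wx":0,"wy":0,"wz":0,"fingers":1},
  {"tx":-0.01,"ty":0.03,"tz":0,"wx":0,"wy":0,"wz":0,"fingers":1},
  {"tx":-0.01,"ty":0.03,"tz":0,"wx":0,"wy":0,"wz":0,"fingers":1},
  {"tx":-0.01,"ty":0.03,"tz":0,"wx":0,"wy":0,"wz":0,"fingers":1},
  {"tx":-0.01,"ty":0.03,"tz":0,"wx":0,"wy":0,"wz":0,"fingers":1},
  {"tx":-0.01,"ty":0.03,"tz":0,"wx":0,"wy":0,"wz":0,"fingers":1},
  {"tx":-0.01,"ty":0.03,"tz":0,"wx":0,"wy":0,"wz":0,"fingers":1},
  {"tx":-0.01,"ty":0.03,"tz":0,"wx":0,"wy":0,"wz":0,"fingers":1},
  {"tx":-0.01,"ty":0.03,"tz":0,"wx":0,"wy":0,"wz":0,"fingers":1},
  {"tx":-0.01,"ty":0.03,"tz":0,"wx":0,"wy":0,"wz":0,"fingers":1},
  {"tx":-0.01,"ty":0.03,"tz":0,"wx":0,"wy":0,"wz":0,"fingers":1},
  {"tx":-0.01,"ty":0.03,"tz":0,"wx":0,"wy":0,"wz":0,"fingers":1},
])

```text
t: 1.6
tcp_pos: [0.6113, 0.1942, 0.2309]
orientation: [0.792, 0.61, -0.0, -0.0]
contact_force: [0.5, 0.4, -0.0]
opening: -0.0002
```

Call:
play_rows([
  {"tx":0,"ty":0,"tz":0,"wx":0,"wy":0,"wz":-0.12,"fingers":1},
  {"tx":0,"ty":0,"tz":0,"wx":0,"wy":0,"wz":-0.12,"fingers":1},
  {"tx":0,"ty":0,"tz":0,"wx":0,"wy":0,"wz":-0.12,"fingers":1},
  {"tx":0,"ty":0,"tz":0,"wx":0,"wy":0,"wz":-0.12,"fingers":1},
  {"tx":0,"ty":0,"tz":0,"wx":0,"wy":0,"wz":-0.12,"fingers":1},
  {"tx":0,"ty":0,"tz":0,"wx":0,"wy":0,"wz":-0.12,"fingers":1},
  {"tx":0,"ty":0,"tz":0,"wx":0,"wy":0,"wz":-0.12,"fingers":1},
  {"tx":0,"ty":0,"tz":0,"wx":0,"wy":0,"wz":-0.12,"fingers":1},
  {"tx":0,"ty":0,"tz":0,"wx":0,"wy":0,"wz":-0.12,"fingers":1},
  {"tx":0,"ty":0,"tz":0,"wx":0,"wy":0,"wz":-0.12,"fingers":1},
  {"tx":0,"ty":0,"tz":0,"wx":0,"wy":0,"wz":-0.12,"fingers":1},
  {"tx":0,"ty":0,"tz":0,"wx":0,"wy":0,"wz":-0.12,"fingers":1},
  {"tx":0,"ty":0,"tz":0,"wx":0,"wy":0,"wz":-0.03,"fingers":1},
  {"tx":0,"ty":0,"tz":0,"wx":0,"wy":0,"wz":0,"fingers":1},
  {"tx":0,"ty":0,"tz":0,"wx":0,"wy":0,"wz":0,"fingers":1},
])

```text
t: 2.85
tcp_pos: [0.6102, 0.1953, 0.231]
orientation: [0.18, 0.984, -0.0, -0.0]
contact_force: [-0.2, -0.4, 0.6]
opening: -0.0006
```

```bash
python3 st.py 0.611 0.192 0.14; python3 - <<'E'
from h import *
c=cam('wrist'); cv2.imwrite('pics/w1.png',c['img']); s=cam('scene'); cv2.imwrite('pics/s1.png',s['img'])
print(cv2.projectPoints(np.array([[.611,.192,.116],[.5855,.125,.116]]),c['rvec'],c['tvec'],c['mtx'],None)[0].reshape(-1,2))
hs=cv2.cvtColor(c['img'],cv2.COLOR_BGR2HSV)
m=((abs(hs[...,0].astype(int)-108)<12)&(hs[...,1]>120)&(hs[...,2]>60)).astype(np.uint8)
P=cloud(c)
n,l,st,ce=cv2.connectedComponentsWithStats(m)
for i in range(1,n):
    if st[i][4]>150:
        z=P[l==i][:,2]; print(st[i],ce[i],np.percentile(z,[10,50,90]),px2w(c,*ce[i],z=.116))
E
```

```text
t 2.85 tcp [0.6102 0.1953 0.231 ] q [ 0.1827  0.4699  0.2738  1.3753 -0.     -1.0269] F [-0.1529 -0.4435  0.6153] open -0.0005566894299296513
R [[-0.9354618836120135, 0.35342711430449403, -0.0005823945929558354], [0.35342723084751515, 0.9354620146779123, -0.00010765778461936834], [0.0005067588391135505, -0.00030654386223447744, -0.9999998246131544]]
tool delta [-0.002  -0.0028  0.091 ]
[[314.33967605 189.00608116]
 [314.44252348  90.87140823]]
[  59    0   42   42 1371] [79.51422319 19.31582786] [0.037652   0.03872916 0.0396949 ] [0.71373385 0.02846457 0.116     ]
[ 295   72   37   39 1105] [312.76199095  91.1719457 ] [0.11504723 0.11603049 0.11691468] [0.58666801 0.12477248 0.116     ]
[296 174  34  28 571] [312.12609457 185.03327496] [0.11509522 0.11598873 0.11681629] [0.6114523  0.18844457 0.116     ]
```

View pics/w1.png

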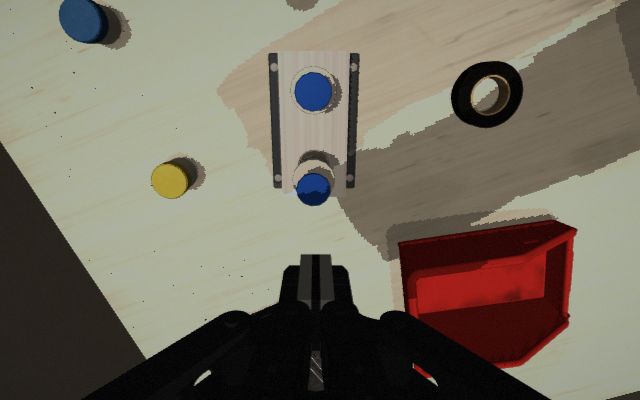

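View pics/s1.png

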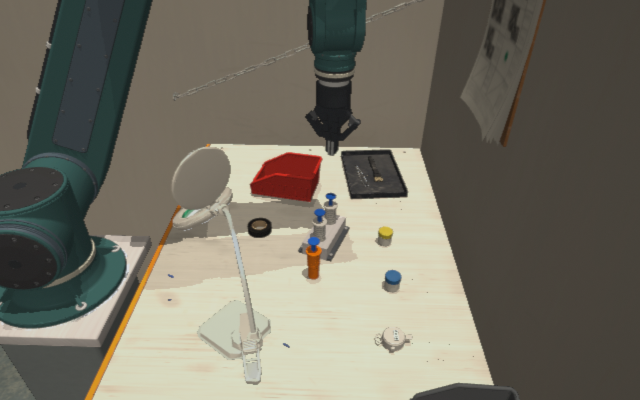

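The wrist view shows the discs at (314,189) and (313,91), which agrees with the top-camera fixes within about 2 mm. The scene view shows the arm well above the lamp. I'll descend to just above the left disc.

Call:
play_rows([
  {"tx":-0.002,"ty":-0.003,"tz":0.025,"wx":0,"wy":0,"wz":0,"fingers":1},
  {"tx":0,"ty":0,"tz":0.025,"wx":0,"wy":0,"wz":0,"fingers":1},
  {"tx":0,"ty":0,"tz":0.025,"wx":0,"wy":0,"wz":0,"fingers":1},
  {"tx":0,"ty":0,"tz":0.02,"wx":0,"wy":0,"wz":0,"fingers":1},
  {"tx":0,"ty":0,"tz":0.01,"wx":0,"wy":0,"wz":0,"fingers":1},
  {"tx":0,"ty":0,"tz":0.005,"wx":0,"wy":0,"wz":0,"fingers":1},
  {"tx":0,"ty":0,"tz":0,"wx":0,"wy":0,"wz":0,"fingers":1},
  {"tx":0,"ty":0,"tz":0,"wx":0,"wy":0,"wz":0,"fingers":1},
])

```text
t: 3.62
tcp_pos: [0.6116, 0.1919, 0.1222]
orientation: [0.179, 0.984, 0.0, 0.0]
contact_force: [0.5, 0.7, -0.0]
opening: -0.0003
```

```bash
python3 - <<'E'
from h import *
c=cam('scene'); cv2.imwrite('pics/s2.png',cv2.resize(c['img'][130:270,260:400],None,fx=4,fy=4,interpolation=cv2.INTER_CUBIC))
print(get_state()['tcp_pos'],get_state()['contact_force'])
E
```

```text
[0.61177478 0.19193789 0.12250725] [ 0.55035191 -0.93818656  0.35924208]
```

View pics/s2.png

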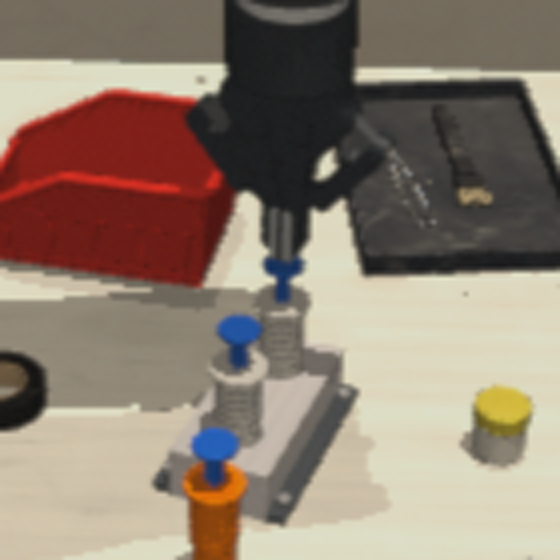

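The shut fingers sit centred just above the left disc. I press slowly to about 5 mm.

Call:
play_rows([
  {"tx":0,"ty":0,"tz":0.002,"wx":0,"wy":0,"wz":0,"fingers":1},
  {"tx":0,"ty":0,"tz":0.002,"wx":0,"wy":0,"wz":0,"fingers":1},
  {"tx":0,"ty":0,"tz":0.001,"wx":0,"wy":0,"wz":0,"fingers":1},
  {"tx":0,"ty":0,"tz":0.001,"wx":0,"wy":0,"wz":0,"fingers":1},
  {"tx":0,"ty":0,"tz":0.001,"wx":0,"wy":0,"wz":0,"fingers":1},
  {"tx":0,"ty":0,"tz":0.001,"wx":0,"wy":0,"wz":0,"fingers":1},
  {"tx":0,"ty":0,"tz":0.001,"wx":0,"wy":0,"wz":0,"fingers":1},
  {"tx":0,"ty":0,"tz":0.001,"wx":0,"wy":0,"wz":0,"fingers":1},
  {"tx":0,"ty":0,"tz":0.001,"wx":0,"wy":0,"wz":0,"fingers":1},
])

```text
t: 4.42
tcp_pos: [0.6112, 0.1918, 0.1102]
orientation: [0.179, 0.984, 0.0, 0.0]
contact_force: [0.1, -0.5, 2.0]
opening: 0.0004
```

Call:
play_rows([
  {"tx":0,"ty":0,"tz":0.001,"wx":0,"wy":0,"wz":0,"fingers":1},
])

```text
t: 4.5
tcp_pos: [0.6111, 0.1918, 0.1092]
orientation: [0.179, 0.984, -0.0, -0.0]
contact_force: [0.1, -0.3, 1.4]
opening: 0.0
```

Call:
play_rows([
  {"tx":0,"ty":0,"tz":0.001,"wx":0,"wy":0,"wz":0,"fingers":1},
])

```text
t: 4.58
tcp_pos: [0.6112, 0.1918, 0.1082]
orientation: [0.179, 0.984, 0.0, 0.0]
contact_force: [-0.5, -0.1, 1.5]
opening: 0.0
```

Call:
play_rows([
  {"tx":0,"ty":0,"tz":0.001,"wx":0,"wy":0,"wz":0,"fingers":1},
])

```text
t: 4.67
tcp_pos: [0.6112, 0.1918, 0.1072]
orientation: [0.179, 0.984, -0.0, 0.0]
contact_force: [0.4, -0.1, 2.1]
opening: -0.0
```

Call:
play_rows([
  {"tx":0,"ty":0,"tz":0.001,"wx":0,"wy":0,"wz":0,"fingers":1},
])

```text
t: 4.75
tcp_pos: [0.6111, 0.1918, 0.1062]
orientation: [0.179, 0.984, -0.0, 0.0]
contact_force: [0.0, -0.3, 1.8]
opening: 0.0001
```

Contact is clean at about 2 N, and the depth is now about 10 mm. I continue in single 1 mm steps.

Call:
play_rows([
  {"tx":0,"ty":0,"tz":0.001,"wx":0,"wy":0,"wz":0,"fingers":1},
])

```text
t: 4.83
tcp_pos: [0.6112, 0.1918, 0.1053]
orientation: [0.179, 0.984, 0.0, 0.0]
contact_force: [-0.3, 0.1, 5.1]
opening: 0.0
```

Call:
play_rows([
  {"tx":0,"ty":0,"tz":0.001,"wx":0,"wy":0,"wz":0,"fingers":1},
])

```text
t: 4.92
tcp_pos: [0.6113, 0.1918, 0.1045]
orientation: [0.179, 0.984, 0.0, 0.0]
contact_force: [-0.6, -0.1, 8.0]
opening: 0.0002
```

The left plunger stiffened: 2 → 5 → 8 N at about 11 mm. I stop at once, back off, and move over the right plunger, which lies one 72 mm pitch away along tool −y.

Call:
play_rows([
  {"tx":0,"ty":0,"tz":-0.01,"wx":0,"wy":0,"wz":0,"fingers":1},
  {"tx":0,"ty":0,"tz":-0.015,"wx":0,"wy":0,"wz":0,"fingers":1},
  {"tx":0,"ty":0,"tz":-0.01,"wx":0,"wy":0,"wz":0,"fingers":1},
  {"tx":0,"ty":-0.012,"tz":0,"wx":0,"wy":0,"wz":0,"fingers":1},
  {"tx":0,"ty":-0.02,"tz":0,"wx":0,"wy":0,"wz":0,"fingers":1},
  {"tx":0,"ty":-0.02,"tz":0,"wx":0,"wy":0,"wz":0,"fingers":1},
  {"tx":0,"ty":-0.015,"tz":0,"wx":0,"wy":0,"wz":0,"fingers":1},
  {"tx":0,"ty":-0.005,"tz":0,"wx":0,"wy":0,"wz":0,"fingers":1},
  {"tx":0,"ty":0,"tz":0.01,"wx":0,"wy":0,"wz":0,"fingers":1},
  {"tx":0,"ty":0,"tz":0.006,"wx":0,"wy":0,"wz":0,"fingers":1},
  {"tx":0,"ty":0,"tz":0,"wx":0,"wy":0,"wz":0,"fingers":1},
])

```text
t: 5.83
tcp_pos: [0.5852, 0.1248, 0.1214]
orientation: [0.179, 0.984, -0.0, -0.001]
contact_force: [0.1, -0.1, -0.6]
opening: -0.0003
```

```bash
python3 st.py 0.586 0.125 0.116
```

```text
t 5.8333 tcp [0.5852 0.1248 0.1214] q [ 0.0739  0.44   -0.0795  1.0536  0.0002 -1.1375] F [ 0.1114 -0.0867 -0.594 ] open -0.00034842533319713164
R [[-0.9361211332136193, 0.35167038563779546, -0.0022724031802223], [0.35167128691210076, 0.9361235527170776, 3.1533973476052194e-06], [0.0021283590947365864, -0.0007961869888734137, -0.9999974180835881]]
tool delta [-0.0007  0.0005  0.0054]
```

Call:
play_rows([
  {"tx":0,"ty":0,"tz":0.002,"wx":0,"wy":0,"wz":0,"fingers":1},
  {"tx":0,"ty":0,"tz":0.002,"wx":0,"wy":0,"wz":0,"fingers":1},
  {"tx":0,"ty":0,"tz":0.001,"wx":0,"wy":0,"wz":0,"fingers":1},
  {"tx":0,"ty":0,"tz":0.001,"wx":0,"wy":0,"wz":0,"fingers":1},
  {"tx":0,"ty":0,"tz":0.001,"wx":0,"wy":0,"wz":0,"fingers":1},
  {"tx":0,"ty":0,"tz":0.001,"wx":0,"wy":0,"wz":0,"fingers":1},
  {"tx":0,"ty":0,"tz":0.001,"wx":0,"wy":0,"wz":0,"fingers":1},
  {"tx":0,"ty":0,"tz":0.001,"wx":0,"wy":0,"wz":0,"fingers":1},
  {"tx":0,"ty":0,"tz":0.001,"wx":0,"wy":0,"wz":0,"fingers":1},
  {"tx":0,"ty":0,"tz":0.001,"wx":0,"wy":0,"wz":0,"fingers":1},
  {"tx":0,"ty":0,"tz":0.001,"wx":0,"wy":0,"wz":0,"fingers":1},
  {"tx":0,"ty":0,"tz":0.001,"wx":0,"wy":0,"wz":0,"fingers":1},
  {"tx":0,"ty":0,"tz":0.001,"wx":0,"wy":0,"wz":0,"fingers":1},
])

```text
t: 6.92
tcp_pos: [0.5858, 0.1244, 0.1082]
orientation: [0.179, 0.984, 0.0, -0.0]
contact_force: [0.3, 0.3, 2.0]
opening: 0.0003
```

Call:
play_rows([
  {"tx":0,"ty":0,"tz":0.001,"wx":0,"wy":0,"wz":0,"fingers":1},
  {"tx":0,"ty":0,"tz":0.001,"wx":0,"wy":0,"wz":0,"fingers":1},
])

```text
t: 7.08
tcp_pos: [0.5858, 0.1244, 0.1062]
orientation: [0.179, 0.984, 0.0, 0.0]
contact_force: [0.1, -0.6, 1.5]
opening: 0.0001
```

Call:
play_rows([
  {"tx":0,"ty":0,"tz":0.001,"wx":0,"wy":0,"wz":0,"fingers":1},
])

```text
t: 7.17
tcp_pos: [0.5858, 0.1244, 0.1052]
orientation: [0.179, 0.984, 0.0, 0.0]
contact_force: [0.4, 0.1, 2.4]
opening: 0.0002
```

Call:
play_rows([
  {"tx":0,"ty":0,"tz":0.001,"wx":0,"wy":0,"wz":0,"fingers":1},
  {"tx":0,"ty":0,"tz":0.001,"wx":0,"wy":0,"wz":0,"fingers":1},
])

```text
t: 7.33
tcp_pos: [0.5858, 0.1244, 0.1032]
orientation: [0.179, 0.984, -0.0, -0.0]
contact_force: [-0.9, 0.4, 2.2]
opening: 0.0
```

Call:
play_rows([
  {"tx":0,"ty":0,"tz":0.001,"wx":0,"wy":0,"wz":0,"fingers":1},
])

```text
t: 7.42
tcp_pos: [0.5858, 0.1244, 0.1022]
orientation: [0.179, 0.984, 0.0, 0.0]
contact_force: [0.0, 0.1, 1.3]
opening: -0.0003
```

The right plunger still reads about 2 N at 14 mm, so it is the sound one. I push it home.

Call:
play_rows([
  {"tx":0,"ty":0,"tz":0.001,"wx":0,"wy":0,"wz":0,"fingers":1},
  {"tx":0,"ty":0,"tz":0.001,"wx":0,"wy":0,"wz":0,"fingers":1},
  {"tx":0,"ty":0,"tz":0.001,"wx":0,"wy":0,"wz":0,"fingers":1},
  {"tx":0,"ty":0,"tz":0.001,"wx":0,"wy":0,"wz":0,"fingers":1},
  {"tx":0,"ty":0,"tz":0.001,"wx":0,"wy":0,"wz":0,"fingers":1},
  {"tx":0,"ty":0,"tz":0.001,"wx":0,"wy":0,"wz":0,"fingers":1},
  {"tx":0,"ty":0,"tz":0.001,"wx":0,"wy":0,"wz":0,"fingers":1},
])

```text
t: 8.0
tcp_pos: [0.5858, 0.1244, 0.0952]
orientation: [0.179, 0.984, 0.0, -0.0]
contact_force: [0.3, 0.9, 1.6]
opening: 0.0
```

Call:
play_rows([
  {"tx":0,"ty":0,"tz":0.001,"wx":0,"wy":0,"wz":0,"fingers":1},
])

```text
t: 8.08
tcp_pos: [0.5858, 0.1244, 0.0942]
orientation: [0.179, 0.984, -0.0, 0.0]
contact_force: [-0.3, 0.7, 1.8]
opening: -0.0001
```

Call:
play_rows([
  {"tx":0,"ty":0,"tz":0.0005,"wx":0,"wy":0,"wz":0,"fingers":1},
])

```text
t: 8.17
tcp_pos: [0.586, 0.1244, 0.094]
orientation: [0.179, 0.984, 0.0, 0.0]
contact_force: [-0.0, 0.0, 9.4]
opening: 0.0
```

The plunger is home on its stop: z = 0.094 exactly as expected, 9 N. Now I retreat, open, and move above the left syringe.

Call:
play_rows([
  {"tx":0,"ty":0,"tz":-0.015,"wx":0,"wy":0,"wz":0,"fingers":1},
  {"tx":0,"ty":0,"tz":-0.025,"wx":0,"wy":0,"wz":0,"fingers":1},
  {"tx":0,"ty":0,"tz":-0.025,"wx":0,"wy":0,"wz":0,"fingers":0},
  {"tx":0,"ty":0.012,"tz":0,"wx":0,"wy":0,"wz":0,"fingers":0},
  {"tx":0,"ty":0.02,"tz":0,"wx":0,"wy":0,"wz":0,"fingers":0},
  {"tx":0,"ty":0.02,"tz":0,"wx":0,"wy":0,"wz":0,"fingers":0},
  {"tx":0,"ty":0.015,"tz":0,"wx":0,"wy":0,"wz":0,"fingers":0},
  {"tx":0,"ty":0.005,"tz":0,"wx":0,"wy":0,"wz":0,"fingers":0},
  {"tx":0,"ty":0,"tz":0,"wx":0,"wy":0,"wz":0,"fingers":0},
  {"tx":0,"ty":0,"tz":0,"wx":0,"wy":0,"wz":0,"fingers":0},
])

```text
t: 9.0
tcp_pos: [0.6108, 0.1915, 0.1584]
orientation: [0.179, 0.984, -0.0, -0.0]
contact_force: [0.2, -0.4, 0.3]
opening: 0.0854
```

```bash
python3 st.py 0.611 0.1916 0.044
```

```text
t 9.0 tcp [0.6108 0.1915 0.1584] q [ 0.1767  0.4889  0.1096  1.1922 -0.0002 -1.0347] F [ 0.1993 -0.4048  0.3331] open 0.08540257268435687
R [[-0.9361337447185293, 0.3516435179876136, -0.0006695196475532275], [0.3516438061662446, 0.9361338015407309, -0.0003730922355255909], [0.000495564506636131, -0.0005846966687366783, -0.9999997062727696]]
tool delta [-0.0002  0.0002  0.1144]
```

Call:
play_rows([
  {"tx":0,"ty":0,"tz":0.02,"wx":0,"wy":0,"wz":0,"fingers":0},
  {"tx":0,"ty":0,"tz":0.025,"wx":0,"wy":0,"wz":0,"fingers":0},
  {"tx":0,"ty":0,"tz":0.02,"wx":0,"wy":0,"wz":0,"fingers":0},
  {"tx":0,"ty":0,"tz":0.02,"wx":0,"wy":0,"wz":0,"fingers":0},
  {"tx":0,"ty":0,"tz":0.015,"wx":0,"wy":0,"wz":0,"fingers":0},
  {"tx":0,"ty":0,"tz":0.01,"wx":0,"wy":0,"wz":0,"fingers":0},
  {"tx":0,"ty":0,"tz":0.004,"wx":0,"wy":0,"wz":0,"fingers":0},
  {"tx":0,"ty":0,"tz":0,"wx":0,"wy":0,"wz":0,"fingers":0},
])

```text
t: 9.67
tcp_pos: [0.6108, 0.1912, 0.0444]
orientation: [0.179, 0.984, -0.0, -0.0]
contact_force: [0.0, -0.8, -0.2]
opening: 0.0853
```

Call:
play_rows([
  {"tx":0,"ty":0,"tz":0,"wx":0,"wy":0,"wz":0,"fingers":1},
  {"tx":0,"ty":0,"tz":0,"wx":0,"wy":0,"wz":0,"fingers":1},
  {"tx":0,"ty":0,"tz":0,"wx":0,"wy":0,"wz":0,"fingers":1},
  {"tx":0,"ty":0,"tz":0,"wx":0,"wy":0,"wz":0,"fingers":1},
  {"tx":0,"ty":0,"tz":0,"wx":0,"wy":0,"wz":0,"fingers":1},
  {"tx":0,"ty":0,"tz":0,"wx":0,"wy":0,"wz":0,"fingers":1},
  {"tx":0,"ty":0,"tz":0,"wx":0,"wy":0,"wz":0,"fingers":1},
  {"tx":0,"ty":0,"tz":0,"wx":0,"wy":0,"wz":0,"fingers":1},
], newtons=30)

```text
t: 10.33
tcp_pos: [0.6113, 0.1918, 0.0449]
orientation: [0.179, 0.984, 0.0, 0.0]
contact_force: [0.1, 0.3, 1.6]
opening: 0.031
```

Call:
play_rows([
  {"tx":0,"ty":0,"tz":-0.006,"wx":0,"wy":0,"wz":0,"fingers":1},
  {"tx":0,"ty":0,"tz":-0.01,"wx":0,"wy":0,"wz":0,"fingers":1},
  {"tx":0,"ty":0,"tz":-0.01,"wx":0,"wy":0,"wz":0,"fingers":1},
  {"tx":0,"ty":0,"tz":-0.01,"wx":0,"wy":0,"wz":0,"fingers":1},
  {"tx":0,"ty":0,"tz":-0.015,"wx":0,"wy":0,"wz":0,"fingers":1},
  {"tx":0,"ty":0,"tz":-0.02,"wx":0,"wy":0,"wz":0,"fingers":1},
  {"tx":0,"ty":0,"tz":-0.02,"wx":0,"wy":0,"wz":0,"fingers":1},
  {"tx":0,"ty":0,"tz":-0.02,"wx":0,"wy":0,"wz":0,"fingers":1},
  {"tx":0,"ty":0,"tz":-0.02,"wx":0,"wy":0,"wz":0,"fingers":1},
  {"tx":0,"ty":0,"tz":-0.015,"wx":0,"wy":0,"wz":0,"fingers":1},
  {"tx":0,"ty":0,"tz":0,"wx":0,"wy":0,"wz":0,"fingers":1},
])

```text
t: 11.25
tcp_pos: [0.6123, 0.192, 0.1949]
orientation: [0.179, 0.984, 0.001, 0.002]
contact_force: [0.7, 0.5, -1.3]
opening: 0.0308
```

```bash
python3 st.py 0.484 0.382 0.2; python3 - <<'E'
from h import *
c=cam('scene'); cv2.imwrite('pics/s3.png',cv2.resize(c['img'][80:280,220:420],None,fx=3,fy=3,interpolation=cv2.INTER_CUBIC))
# bin rim in world via top image
t=cam('top'); hsv=cv2.cvtColor(t['img'],cv2.COLOR_BGR2HSV); P=cloud(t)
red=((hsv[...,0]<6)|(hsv[...,0]>174))&(hsv[...,1]>150)
m=red&(P[...,0]>.35)&(P[...,0]<.62)&(P[...,1]>.28)
fl=P[m&(P[...,2]<.016)]; print('floor',len(fl),np.median(fl,axis=0),cv2.minAreaRect((fl[:,:2]*1000).astype(np.float32)))
E
```

```text
t 11.25 tcp [0.6123 0.192  0.1949] q [ 0.177   0.4742  0.1839  1.2752 -0.     -1.0342] F [ 0.7497  0.5089 -1.3356] open 0.03084032511782201
R [[-0.9360231824188848, 0.35189981986857766, 0.005207566695299022], [0.351908955051788, 0.9360337759037126, 0.0009261327103355185], [-0.0045485523831296955, 0.0026994710409756506, -0.9999860116658218]]
tool delta [ 0.1869  0.1327 -0.0056]
floor 2304 [0.48097472 0.38729603 0.00683322] ((481.5697021484375, 386.24884033203125), (98.35762023925781, 168.06866455078125), 78.9227523803711)
```

View pics/s3.png

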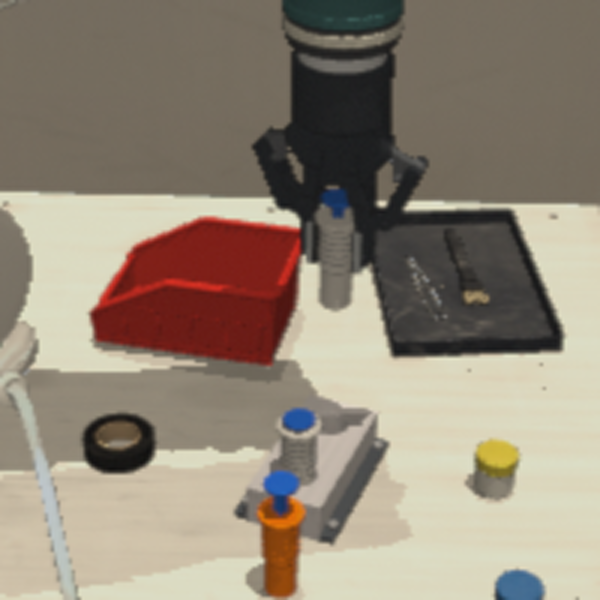

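The view shows the left syringe held upright and clear of the rack, and the right one standing with its plunger home. The bin floor fits 98 x 168 mm centred at (0.4815, 0.386). I carry the syringe there.

Call:
play_rows([
  {"tx":0.008,"ty":0.0057,"tz":0,"wx":0,"wy":0,"wz":0,"fingers":1},
  {"tx":0.0159,"ty":0.0113,"tz":0,"wx":0,"wy":0,"wz":0,"fingers":1},
  {"tx":0.0159,"ty":0.0113,"tz":0,"wx":0,"wy":0,"wz":0,"fingers":1},
  {"tx":0.0159,"ty":0.0113,"tz":0,"wx":0,"wy":0,"wz":0,"fingers":1},
  {"tx":0.0159,"ty":0.0113,"tz":0,"wx":0,"wy":0,"wz":0,"fingers":1},
  {"tx":0.0159,"ty":0.0113,"tz":0,"wx":0,"wy":0,"wz":0,"fingers":1},
  {"tx":0.0159,"ty":0.0113,"tz":0,"wx":0,"wy":0,"wz":0,"fingers":1},
  {"tx":0.0159,"ty":0.0113,"tz":0,"wx":0,"wy":0,"wz":0,"fingers":1},
  {"tx":0.0159,"ty":0.0113,"tz":0,"wx":0,"wy":0,"wz":0,"fingers":1},
  {"tx":0.0159,"ty":0.0113,"tz":0,"wx":0,"wy":0,"wz":0,"fingers":1},
  {"tx":0.0159,"ty":0.0113,"tz":0,"wx":0,"wy":0,"wz":0,"fingers":1},
  {"tx":0.0159,"ty":0.0113,"tz":0,"wx":0,"wy":0,"wz":0,"fingers":1},
  {"tx":0.008,"ty":0.0057,"tz":0,"wx":0,"wy":0,"wz":0,"fingers":1},
  {"tx":0,"ty":0,"tz":0,"wx":0,"wy":0,"wz":0,"fingers":1},
  {"tx":0,"ty":0,"tz":0,"wx":0,"wy":0,"wz":0,"fingers":1},
])

```text
t: 12.6
tcp_pos: [0.4797, 0.3861, 0.1902]
orientation: [0.178, 0.984, -0.0, -0.0]
contact_force: [-0.8, -0.4, -0.6]
opening: 0.0308
```

```bash
python3 st.py 0.4815 0.386 0.045
```

```text
t 12.6 tcp [0.4797 0.3861 0.1902] q [ 0.5455  0.4342  0.1035  1.241  -0.0002 -0.6667] F [-0.7804 -0.3655 -0.6203] open 0.030767085061806664
R [[-0.9363745676435687, 0.35100170092614474, -0.0006892149688333063], [0.35100213845330414, 0.936374416620772, -0.0006713414306063639], [0.00040972128032256566, -0.0008705429697397665, -0.9999995371415981]]
tool delta [-0.0018  0.0007  0.1452]
```

Down 0.145 m to set it on the bin floor, slower near the bottom.

Call:
play_rows([
  {"tx":0,"ty":0,"tz":0.01,"wx":0,"wy":0,"wz":0,"fingers":1},
  {"tx":0,"ty":0,"tz":0.02,"wx":0,"wy":0,"wz":0,"fingers":1},
  {"tx":0,"ty":0,"tz":0.02,"wx":0,"wy":0,"wz":0,"fingers":1},
  {"tx":0,"ty":0,"tz":0.02,"wx":0,"wy":0,"wz":0,"fingers":1},
  {"tx":0,"ty":0,"tz":0.02,"wx":0,"wy":0,"wz":0,"fingers":1},
  {"tx":0,"ty":0,"tz":0.02,"wx":0,"wy":0,"wz":0,"fingers":1},
  {"tx":0,"ty":0,"tz":0.015,"wx":0,"wy":0,"wz":0,"fingers":1},
  {"tx":0,"ty":0,"tz":0.01,"wx":0,"wy":0,"wz":0,"fingers":1},
  {"tx":0,"ty":0,"tz":0.005,"wx":0,"wy":0,"wz":0,"fingers":1},
  {"tx":0,"ty":0,"tz":0.003,"wx":0,"wy":0,"wz":0,"fingers":1},
  {"tx":0,"ty":0,"tz":0.001,"wx":0,"wy":0,"wz":0,"fingers":1},
  {"tx":0,"ty":0,"tz":0,"wx":0,"wy":0,"wz":0,"fingers":1},
])

```text
t: 13.6
tcp_pos: [0.4805, 0.3861, 0.0472]
orientation: [0.179, 0.984, 0.0, 0.0]
contact_force: [0.0, 0.2, -1.4]
opening: 0.0309
```

Call:
play_rows([
  {"tx":0,"ty":0,"tz":0.001,"wx":0,"wy":0,"wz":0,"fingers":1},
  {"tx":0,"ty":0,"tz":0.001,"wx":0,"wy":0,"wz":0,"fingers":1},
  {"tx":0,"ty":0,"tz":0.001,"wx":0,"wy":0,"wz":0,"fingers":1},
  {"tx":0,"ty":0,"tz":0,"wx":0,"wy":0,"wz":0,"fingers":1},
])

```text
t: 13.93
tcp_pos: [0.4802, 0.386, 0.0438]
orientation: [0.179, 0.984, 0.0, 0.0]
contact_force: [0.1, -0.2, -1.0]
opening: 0.0304
```

Call:
play_rows([
  {"tx":0,"ty":0,"tz":0,"wx":0,"wy":0,"wz":0,"fingers":0.55},
  {"tx":0,"ty":0,"tz":0,"wx":0,"wy":0,"wz":0,"fingers":0.45},
  {"tx":0,"ty":0,"tz":0,"wx":0,"wy":0,"wz":0,"fingers":0.35},
  {"tx":0,"ty":0,"tz":0,"wx":0,"wy":0,"wz":0,"fingers":0.2},
  {"tx":0,"ty":0,"tz":0,"wx":0,"wy":0,"wz":0,"fingers":0.1},
  {"tx":0,"ty":0,"tz":0,"wx":0,"wy":0,"wz":0,"fingers":0},
  {"tx":0,"ty":0,"tz":0,"wx":0,"wy":0,"wz":0,"fingers":0},
  {"tx":0,"ty":0,"tz":-0.01,"wx":0,"wy":0,"wz":0,"fingers":0},
  {"tx":0,"ty":0,"tz":-0.02,"wx":0,"wy":0,"wz":0,"fingers":0},
  {"tx":0,"ty":0,"tz":-0.02,"wx":0,"wy":0,"wz":0,"fingers":0},
  {"tx":0,"ty":0,"tz":-0.025,"wx":0,"wy":0,"wz":0,"fingers":0},
  {"tx":0,"ty":0,"tz":-0.025,"wx":0,"wy":0,"wz":0,"fingers":0},
  {"tx":0,"ty":0,"tz":-0.025,"wx":0,"wy":0,"wz":0,"fingers":0},
  {"tx":0,"ty":0,"tz":-0.025,"wx":0,"wy":0,"wz":0,"fingers":0},
  {"tx":0,"ty":0,"tz":-0.02,"wx":0,"wy":0,"wz":0,"fingers":0},
  {"tx":0,"ty":0,"tz":-0.01,"wx":0,"wy":0,"wz":0,"fingers":0},
  {"tx":0,"ty":0,"tz":0,"wx":0,"wy":0,"wz":0,"fingers":0},
  {"tx":0,"ty":0,"tz":0,"wx":0,"wy":0,"wz":0,"fingers":0},
])

```text
t: 15.43
tcp_pos: [0.4803, 0.3861, 0.2242]
orientation: [0.179, 0.984, 0.0, 0.0]
contact_force: [0.3, -0.5, -0.1]
opening: 0.0857
```

```bash
python3 st.py; python3 - <<'E'
from h import *
c=cam('scene'); cv2.imwrite('pics/s4.png',cv2.resize(c['img'][100:300,220:420],None,fx=3,fy=3,interpolation=cv2.INTER_CUBIC))
for n in('scene','wrist'):
    c=cam(n); hs=cv2.cvtColor(c['img'],cv2.COLOR_BGR2HSV); P=cloud(c)
    m=((abs(hs[...,0].astype(int)-108)<12)&(hs[...,1]>120)&(hs[...,2]>50)).astype(np.uint8)
    k,l,st,ce=cv2.connectedComponentsWithStats(m)
    for i in range(1,k):
        if st[i][4]>20: print(n,ce[i],st[i][4],np.median(P[l==i],axis=0),np.percentile(P[l==i][:,2],90))
E
```

```text
t 15.4333 tcp [0.4803 0.3861 0.2242] q [ 0.5449  0.4244  0.1795  1.3249  0.     -0.6663] F [ 0.2654 -0.5043 -0.0681] open 0.08574314784707436
R [[-0.936050909408124, 0.3518636275413528, 0.0008262019513565749], [0.3518641058848786, 0.9360509463012405, 0.0005262303554083613], [-0.0005882057966268922, 0.0007832892136325801, -0.9999995202358591]]
scene [284.34210526 159.44736842] 38 [0.47878424 0.3815259  0.10280112] 0.10489636621996672
scene [319.09433962 219.49056604] 53 [0.58450129 0.12200712 0.09384309] 0.09560282073599265
scene [313.15909091 241.84090909] 88 [0.57400492 0.02780628 0.10735448] 0.10932836018938741
scene [392.34868421 277.00657895] 152 [ 0.75037335 -0.00528243  0.03818525] 0.04016896555968706
wrist [315.92317224 190.96158612] 807 [0.48045498 0.38566571 0.10329296] 0.10416600106171607
```

View pics/s4.png

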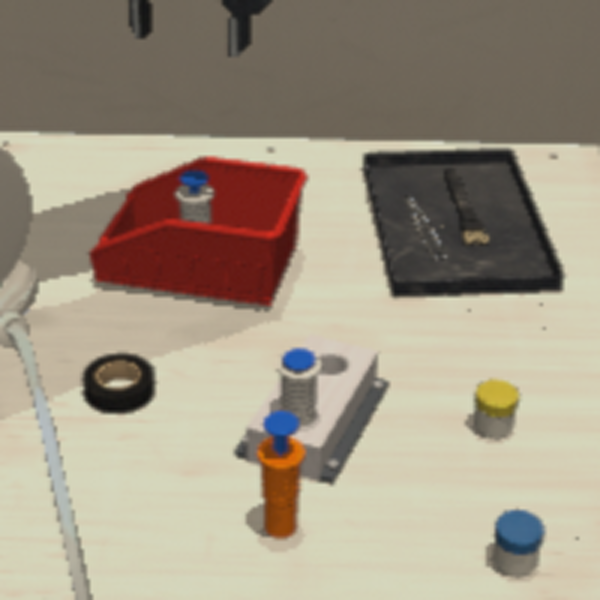

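The left syringe stands upright in the bin. Its disc is at z ≈ 0.103, which means about 11 mm pressed. The right one stands in its hole with the disc at 0.094, which is home. The pots and tape are unmoved and the robot is clear, so I hand the job in.

```bash
python3 -c "
from bench import *
print(job_done())"
```

```text
the job is handed in; nothing more can be done
None
```

The job is done and handed in at about 15.5 s of the 54 s allowed; no verdict was reported.

- **Left syringe (sticking):** Its resistance went from 2 to 5 to 8 N at about 11 mm, so I stopped there. I lifted it out and stood it upright in the red bin.
- **Right syringe (sound):** It dragged evenly at about 2 N all the way. I pushed it home onto its stop at z = 0.094 m (9 N at the stop) and left it standing in its hole.

**Last checks:**
- **Left disc:** It is in the bin at (0.480, 0.386) and z ≈ 0.103 m, about 11 mm pressed.
- **Right disc:** It measures z ≈ 0.094 m, which is home, in its own hole.
- **Pots and tape:** They look unmoved in the scene picture. I re-measured only the blue pot; its readings differ by up to 8 mm, but they came from two different cameras.
- **Gripper:** It is open and clear of everything.

Apart from that, no check failed. The grip opening read 31 mm on the 29 mm barrel, but the hold was firm.

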